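# Click a sequential gearbox up to third and hold the selector lever over

## Task

The sequential gearbox on the bench is in neutral: take its sprung selector lever by the upright peg and click it up three gears to third, exactly three clicks, each with a full stroke of the lever, and between strokes ease the lever slowly all the way back home, never letting it fly back. After the third click do not ease it back: finish while still holding the peg with the lever right over at the end of its stroke, so that I can set the stop screw. Leave the other parts on the bench where they lie.

Things in the scene. Friction and masses are not known exactly. Their poses are not given: they have to be found in the camera images.
- gearbox: Sequential gearbox cassette standing on end, fixed to the bench: two aluminium end plates, outline 220 x 225 mm, gears between them. Origin: on the bench under its middle; x points away from the robot at yaw 0 (yaw within +-0.35 rad), z up. Top plate at z = 112 mm, two lugs beside the lever 60 mm from the barrel axis to 145 mm, two shaft ends to 140 mm, the nut on the barrel to 156 mm.
- barrel_axis (a point): Point on the vertical axis of the selector barrel, about which barrel and lever both turn: at x = -65, y = 0, z = 168 mm in the gearbox's frame, level with peg_grip. On the barrel's end sit a ten-lobed cam plate with a sprung detent roller and ten pins that the lever's pawl pushes.
- lever_peg: Upright round peg at the free end of the selector lever, 16 mm in diameter, 46 mm tall, dark, its sleeve free to spin, 115 mm from the barrel axis; it turns with the lever. Origin: centre of its foot, on top of the lever (z = 141 mm); top at z = 187 mm. It overhangs the cassette's edge nearest the robot; the room all round it is free above z = 145 mm.
- peg_grip (a point): Point on the peg's axis 27 mm above its foot (168 mm above the bench): where to take it. The lever's return spring pushes it towards home, with 3 N here at home and 6 N at full stroke; turning the barrel takes up to about 10 N here, most just after the pawl meets the pin, falling to 4 or 5 N at the click.
- shift_lever (a joint): Angle (rad) of the lever, a flat bar with its top at z = 141 mm. 0 = home (held by its spring): the peg lies 160 deg anticlockwise from the gearbox's +x, seen from the barrel axis. Grows anticlockwise seen from above (peg goes from +y to -y), to the stop screw at 0.705. The pawl meets a pin at 0.08, the click comes near 0.40; the lever must return below 0.08 to take the next pin.
- selector_barrel (a joint): Angle (rad) of the selector barrel, anticlockwise seen from above; 0 = neutral, where it starts. The detent holds it at each tenth of a turn: first gear 0.628, second 1.257, third 1.885, then fourth and so on. Only the lever turns it, and it stays where it is while the lever goes back.
- loose_gear_big: A bystander: loose steel gear, 80 mm across, 20 high, lying flat; origin at the centre of its underside.
- loose_gear_small: A bystander: loose steel gear, 54 mm across, 16 high, lying flat; origin at the centre of its underside.
- fork_long: A bystander: aluminium shift fork lying flat, 140 mm long, 30 high at its boss; origin at the centre of its jaw's arc, on its underside.
- fork_short: A bystander: another aluminium shift fork lying flat, 140 mm long, 30 high at its boss; origin at the centre of its jaw's arc, on its underside.
- ball_bearing: A bystander: bearing ring, 62 mm across, 16 high, lying flat; origin at the centre of its underside.
- retainer_plate: A bystander: aluminium bearing retainer of two joined rings, 94 x 146 mm, 10 high, lying flat; origin at the centre of its underside.
- spanner: A bystander: open-ended spanner, 170 mm long, lying flat; origin at the centre of its underside.
- needle_bearing: A bystander: small steel ring, 30 mm across, 18 high, standing on the gearbox's top plate, far from the lever; origin at the centre of its underside.

How it is judged:
By the outcome, as a careful person would: the job done as asked, in the order asked, and still so for the second after the job is handed in, while the arm keeps its last pose, push and grip.
It also fails if it takes over 48 s, if anything falls off the work surface, if the arm or the gripper's body presses on something with over 40 N, if the wrist force passes 120 N, or if a joint passes its speed limit or range.

## Robot

A 6-joint arm with a two-finger parallel gripper is mounted at the origin on the work surface. World frame = base frame: x ahead of the robot, y to its left, z up, the work surface at z = 0. Lengths are in mm, angles in rad, forces in N, time in s.
With the tool pointing down it reaches from about 275 to 975 mm from the base axis. Payload 8.4 kg.
Tool frame: the origin (TCP) lies at the very end of the fingers, on their centre line; the grasp point (between the pads) lies 19 mm behind it (r.grip_point_offset is the distance from the TCP to the grasp point, in mm); z points along the fingers, y is the direction in which the jaws open and shut (so a half turn about z gives the same grasp; the last joint's range is limited). The gripper opens to 92 mm and grips with 3 to 60 N. Pads are 20 mm wide; open, the fingers measure 128 mm over their backs; the gripper's body (75 mm by 189 mm) begins 69 mm behind the grasp point.
Start: joints at [1.217, 0.353, 1.633, -0, 1.155, -0.002], TCP at [215.366, 586.724, 214.583] pointing down, gripper open.
Joint ranges: [-2.63, 2.63], [-0.92, 2.1], [0.06, 2.66], [-1.3, 4.44], [0, 2.69], [-3.02, 3.02]. Speed limits (rad/s): [2.22, 2.22, 2.79, 3.14, 3.14, 3.14].

## Interface

Orientations are given as a rotation vector (axis times angle).
In Python, from rig import r gives the robot as it stands. The module is installed in compiled form; this text tells all that it offers. Calls block until the motion is done:
- r.move_ptp(position, orientation): joint-space move of the TCP to a pose.
- r.move_straight(position, rot=None, max_speed=150): straight line of the TCP; rot=None keeps the orientation; max_speed is the mean speed in mm/s.
- r.movej(angles): joint-space move.
- r.set_gripper(opening, grasp_force=None): finger opening in mm; grasp_force is the grip in N (None keeps the last); returns when the fingers have stopped.
- r.hold(seconds).
- r.solve_ik(position, orientation): joint angles nearest the present ones, or None.
- r.get_state(): the state.
- r.snapshot(name): name is "side" or "top"; returns the picture (400x640x3 uint8, red, green, blue); there is no depth.
- r.calibration(name): a dict with "fx", "fy", "cx", "cy" (pixels), "D" ([k1, k2, p1, p2, k3] as OpenCV has them; the pictures are not rectified), "R" (3x3) and "t" (3): a world point X has camera coordinates R X + t. Camera axes: x right, y down, z forward; pixel columns grow to the right and rows downward; lengths in mm; the calibration is good to about 2 mm. A picture is of the moment at which its call begins. calibration takes no time and is no camera call.
A pose or a line that the arm cannot do raises r.IKError and nothing moves.
- r.hand_in(): hands the job in, once; it reports no verdict.
Trained networks look in the newest picture that a camera, given by its name, has taken for a name from the list of things; names that differ only in an ending like _2 or _b are one class to them, and where a whole thing is asked for, a point or a joint stands for the part that bears it (a point fixed in the world has none). Each returns a list of dicts, best first, with "p" (0 to 1); they miss things now and then, are a little off and sometimes report something else, mostly with a low value. They report only what shows in the picture. A call takes as long as a camera call.
- r.recognise(label, camera): "point" ([x, y, z] in mm, in the coordinates of the camera as it stood for that picture, good to about 4 mm: the middle of the surface that is visible of it).
- r.landmark_of(label, camera): "point" ([x, y, z] in mm, in the coordinates of the camera as it stood for that picture, good to about 4 mm: a listed point, or the origin of a listed thing).
The state is a dict: "clock": time; "qpos": joint angles; "qvel": joint speeds; "tau": joint torques, N m; "position": TCP position; "tcp_rot": TCP orientation; "contact_force": force on the tool from outside, world axes, zero at the start; "ft_torque": the same for the moment, N m; "grip_width": finger opening in mm.
Only numpy, scipy, OpenCV 4.12 (cv2) and the standard library are available. Lean on these libraries where they do the work, as an engineer would, in place of code of your own. Each camera call takes 0.05 s, during which the arm holds its last target.

## Working session

There is one attempt and no reset: what is moved stays moved. The work goes in short steps, each a Python script; the robot and the scene stay as the last script left them, time stands still between calls to the robot, and variables do not carry over. Pictures are saved under pics/ and viewed, and the job is handed in when it is done.

```bash
mkdir -p pics; python3 - <<'E'
from rig import r
import numpy as np, cv2
for c in ("top","side"):
    im=r.snapshot(c); cv2.imwrite(f"pics/{c}0.png",im[:,:,::-1])
    k=r.calibration(c); R=np.array(k["R"]);t=np.array(k["t"])
    print(c,"cam at",-R.T@t)
    for n in ("barrel_axis","lever_peg","peg_grip","gearbox","needle_bearing"):
        for d in r.landmark_of(n,c)[:2]: print(n,round(d["p"],2),np.round(R.T@(np.array(d["point"])-t),1))
s=r.get_state();print(s["clock"],s["position"],s["tcp_rot"],s["grip_width"],s["contact_force"])
E
```

```text
top cam at [424.54825147  24.54770898 979.12088156]
barrel_axis 0.89 [626.5 -16.3 170. ]
barrel_axis 0.43 [518.3  14.8 166.9]
lever_peg 0.52 [516.6  13.1 137. ]
peg_grip 0.46 [518.6  13.1 168.6]
gearbox 0.87 [ 6.917e+02 -1.810e+01 -1.000e-01]
needle_bearing 0.43 [756.5  20.9 113.5]
side cam at [ 336.59165899 -486.49600113  709.3978748 ]
barrel_axis 0.92 [624.9 -19.9 168.9]
lever_peg 0.65 [518.3  14.5 146.1]
peg_grip 0.75 [515.7  17.8 171.7]
gearbox 0.79 [694.8 -18.1   1. ]
gearbox 0.19 [ 529.2 -259.3    6.7]
needle_bearing 0.42 [754.5  28.1 112.8]
needle_bearing 0.32 [450.4  14.8   1.2]
0.6 [215.37233659 586.73293005 214.59550015] [5.49708977e-01 3.09312340e+00 1.28896818e-05] 91.76051076078971 [ 1.14321997 -0.02602872 -0.03363207]
```

View pics/top0.png

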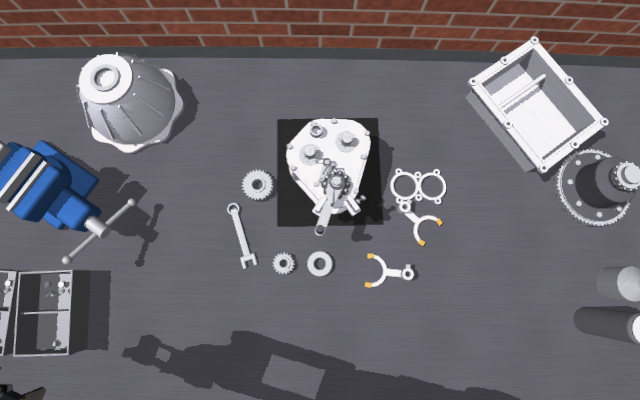

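View pics/side0.png

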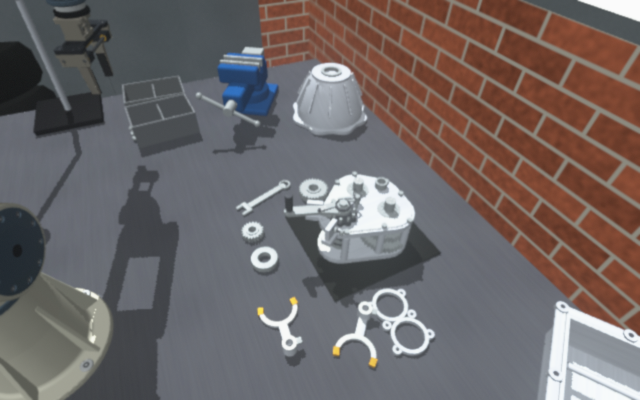

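Top view: the cassette is near (330,165), with the lever end and peg near (320,230), pointing at the robot. In the side view the dark peg is at about (288,203). Next I'll overlay the fitted model on both images to check it.

```bash
cat > h.py <<'E'
import numpy as np, cv2
from scipy.spatial.transform import Rotation as Ro
def proj(k,P):
    rv=cv2.Rodrigues(np.array(k["R"],float))[0]
    K=np.array([[k["fx"],0,k["cx"]],[0,k["fy"],k["cy"]],[0,0,1.]])
    return cv2.projectPoints(np.array(P,float).reshape(-1,3),rv,np.array(k["t"],float),K,np.array(k["D"],float))[0].reshape(-1,2)
E
python3 - <<'E'
from rig import r
from h import *
B=np.array([625.7,-18.1]);
for c,(x,y) in (("top",(320,215)),("side",(310,205))):
    im=cv2.imread(f"pics/{c}0.png"); k=r.calibration(c)
    s=8;w,h=50,36
    cr=cv2.resize(im[y-h:y+h,x-w:x+w],None,fx=s,fy=s,interpolation=cv2.INTER_CUBIC)
    def dr(P,col):
        for u,v in proj(k,P):
            p=(int((u-x+w+.5)*s),int((v-y+h+.5)*s)); cv2.circle(cr,p,2,col,-1)
    a=np.linspace(0,2*np.pi,24)
    for psi,col in ((np.arctan2(32.7,-108.5),(0,0,255)),):
        p=B+115*np.array([np.cos(psi),np.sin(psi)])
        print(p,psi-np.radians(160))
        for z in (141,187): dr(np.c_[p[0]+8*np.cos(a),p[1]+8*np.sin(a),0*a+z],(0,0,255) if z==187 else (0,255,0))
    dr([[*B,156]],(255,0,255))
    cv2.imwrite(f"pics/{c}_ov.png",cr)
E
```

```text
[515.59196199  15.0846345 ] 0.05634120096683448
[515.59196199  15.0846345 ] 0.05634120096683448
```

View pics/top_ov.png

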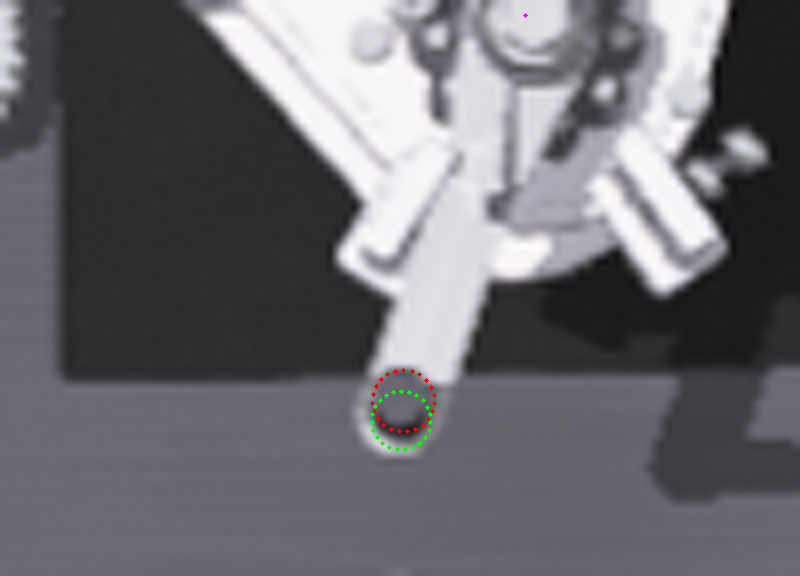

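View pics/side_ov.png

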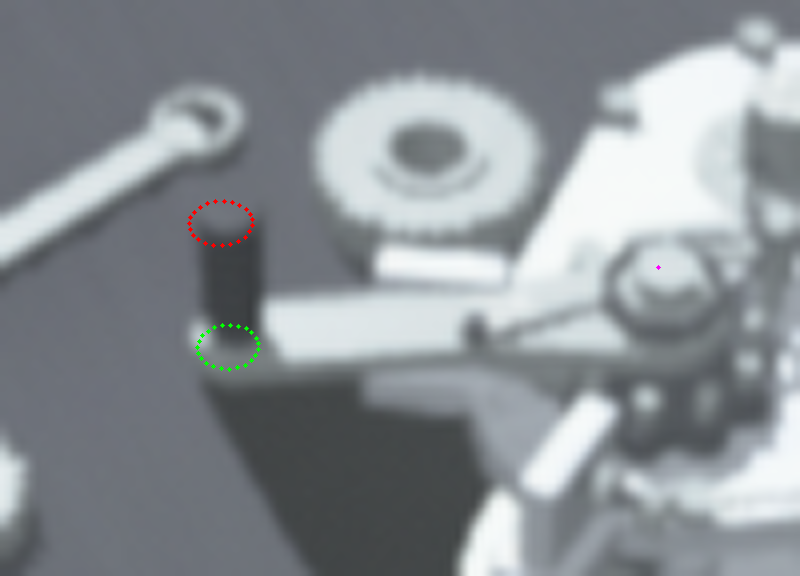

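```bash
cat >> h.py <<'E'
Bc=np.array([626.4,-18.2]); PSI0=np.arctan2(32.7,-108.5); RAD=115.
def pose(th,z=149.,flip=False,rad=RAD,off=0.):
    a=PSI0+th; e=np.array([np.cos(a),np.sin(a)]); tg=np.array([-e[1],e[0]])
    p=np.r_[Bc+rad*e+off*tg,z]
    y=np.r_[tg,0]*(-1 if flip else 1); zz=np.array([0,0,-1.]); x=np.cross(y,zz)
    return p,Ro.from_matrix(np.c_[x,y,zz]).as_rotvec()
def ft(s,th):
    a=PSI0+th; f=np.array(s["contact_force"]); e=np.array([np.cos(a),np.sin(a)])
    return f[:2]@e, f[:2]@np.array([-e[1],e[0]]), f[2]
E
python3 - <<'E'
from rig import r
from h import *
for fl in (0,1):
    for th in (-.05,.35,.75):
        p,o=pose(th,149,fl); q=r.solve_ik(p,o); print(fl,th,np.round(p,1),None if q is None else np.round(q,2))
E
```

```text
0 -0.05 [518.1  20.4 149. ] [ 0.04  0.27  1.92 -0.    0.95  1.95]
0 0.35 [511.6 -24.8 149. ] [-0.05  0.26  1.94 -0.    0.95  1.46]
0 0.75 [523.2 -69.  149. ] [-0.13  0.28  1.9  -0.    0.96  0.98]
1 -0.05 [518.1  20.4 149. ] [ 0.04  0.27  1.92 -0.    0.95 -1.19]
1 0.35 [511.6 -24.8 149. ] [-0.05  0.26  1.94 -0.    0.95 -1.68]
1 0.75 [523.2 -69.  149. ] [-0.13  0.28  1.9  -0.    0.96 -2.16]
```

```bash
python3 - <<'E'
from rig import r
from h import *
p,o=pose(0,260); r.move_ptp(p,o); r.hold(.2)
s0=r.get_state(); print("free",ft(s0,0),s0["clock"])
p,o=pose(0,149); r.move_straight(p,max_speed=120)
r.set_gripper(26); s=r.get_state(); print("26",np.round(ft(s,0),2),s["grip_width"])
for c in("top","side"): cv2.imwrite(f"pics/{c}1.png",r.snapshot(c)[:,:,::-1])
print(r.get_state()["clock"],s["position"],p)
im=cv2.imread("pics/side1.png"); a=cv2.resize(im[150:250,240:380],None,fx=5,fy=5,interpolation=cv2.INTER_CUBIC); cv2.imwrite("pics/side1c.png",a)
E
```

```text
free (np.float64(-0.30739784629833455), np.float64(0.9201026966538078), np.float64(0.06548266017015239)) 3.1083
26 [ 0.66 -0.65  0.21] 25.88712338096871
5.3417 [516.28765851  14.98086652 148.99542251] [516.29196199  14.9846345  149.        ]
```

View pics/side1c.png

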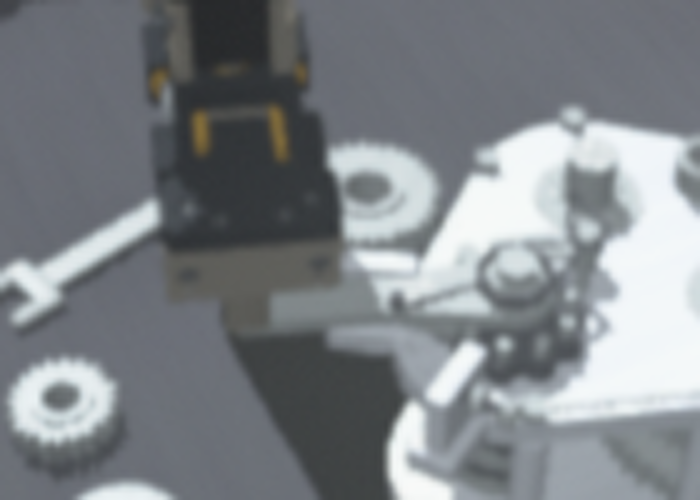

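The side crop shows the fingers straddling the lever end at about (245,310), so the peg is hidden between them. Nothing is touching. I'll close gently.

```bash
python3 - <<'E'
from rig import r
from h import *
r.set_gripper(14,6); r.hold(.2); s=r.get_state(); print("6N",np.round(ft(s,0),2),s["grip_width"],s["ft_torque"],s["clock"])
r.set_gripper(14,20); r.hold(.2); s=r.get_state(); print("20N",np.round(ft(s,0),2),s["grip_width"],s["clock"])
E
```

```text
6N [ 0.52 -3.33 -0.68] 15.743639720006918 [0.62915911 0.08021554 0.0562704 ] 5.85
20N [ 0.75 -3.37 -0.58] 15.395166681913944 6.2667
```

The width of 15.4–15.7 mm matches the 16 mm peg. A tangential force of -3.4 N means the spring is pushing on the tool, so the lever sits slightly off home. I'll find home.

```bash
python3 - <<'E'
from rig import r
from h import *
r.set_gripper(12,45)
for off in np.arange(-1,-6.1,-1):
    th=off/115; p,o=pose(th); r.move_straight(p,o,max_speed=20); s=r.get_state()
    f=ft(s,th); print(off,np.round(f,2),round(s["grip_width"],2),round(s["clock"],2))
    if f[1]>4: break
E
```

```text
-1.0 [ 0.85 -2.58 -0.74] 15.11 6.73
-2.0 [0.03 4.21 1.5 ] 15.15 6.98
```

```bash
cat >> h.py <<'E'
H=-0.014
def go(r,a,b,n,speed,verbose=True):
    out=[]
    for th in np.linspace(a,b,n+1)[1:]:
        p,o=pose(th+H); r.move_straight(p,o,max_speed=speed); s=r.get_state(); f=ft(s,th+H)
        out.append(f"{th:.2f}:{f[0]:.1f}/{f[1]:.1f}/{f[2]:.1f}")
    if verbose: print(" ".join(out),"w",round(s["grip_width"],2),"t",round(s["clock"],2))
    return f
def end(r,th=0.69,lim=-18):
    while th<0.745:
        f=go(r,th,th+0.009,1,20); th+=0.009
        if f[1]<lim: break
    return th
E
python3 - <<'E'
from rig import r
from h import *
go(r,0,0.69,8,45)
th=end(r); print(th)
for c in("top","side"): cv2.imwrite(f"pics/{c}2.png",r.snapshot(c)[:,:,::-1])
a=cv2.imread("pics/top2.png")[110:260,250:410]; cv2.imwrite("pics/top2c.png",cv2.resize(a,None,fx=5,fy=4*1.25*0.8,interpolation=cv2.INTER_CUBIC))
E
```

```text
0.09:0.5/-3.7/1.7 0.17:2.1/-8.9/1.0 0.26:2.8/-7.6/3.3 0.34:3.7/-5.6/3.5 0.43:4.1/-4.5/4.7 0.52:3.8/-5.3/4.8 0.60:5.1/-5.1/7.5 0.69:6.1/-7.2/7.8 w 15.61 t 9.93
0.70:5.0/-5.8/8.9 w 15.42 t 10.18
0.71:6.5/-6.3/9.0 w 15.17 t 10.43
0.72:5.9/-6.6/8.7 w 15.1 t 10.68
0.73:6.8/-6.7/9.0 w 15.2 t 10.93
0.73:5.1/-12.4/10.4 w 15.34 t 11.18
0.74:4.7/-14.9/11.3 w 15.29 t 11.43
0.75:3.2/-20.1/14.5 w 15.26 t 11.68
0.753
```

View pics/top2c.png

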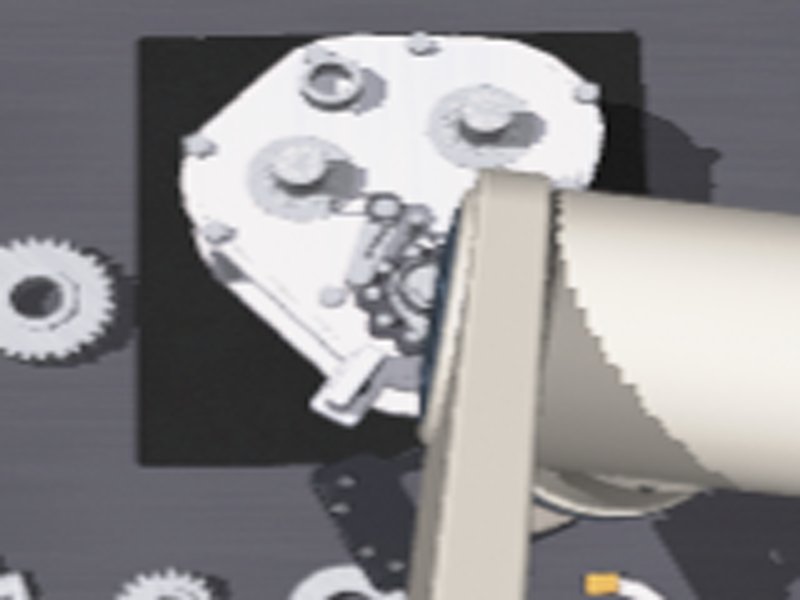

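The first stroke shows the pawl's peak load near 0.17, the drop at the click near 0.4, then a hard stop at about 0.728 on my scale. The top view has the arm over the lever, with the detent cam at about (400,290) and the needle bearing undisturbed. Now I'll ease the lever home.

```bash
python3 - <<'E'
from rig import r
from h import *
print(r.get_state()["position"],pose(.753+H)[0])
go(r,0.753,0.02,8,28)
th=0.02
while th>-0.05:
    f=go(r,th,th-0.009,1,15); th-=0.009
    if f[1]>4: break
print(th,r.get_state()["position"],pose(th+H)[0])
E
```

```text
[519.45407182 -64.83834343 148.8474082 ] [522.66299112 -67.83499762 149.        ]
0.66:5.7/-5.6/7.2 0.57:4.5/-6.6/6.9 0.48:4.0/-5.3/5.6 0.39:3.2/-5.3/4.9 0.29:2.5/-4.1/3.2 0.20:3.6/-4.0/3.2 0.11:3.4/-4.5/3.4 0.02:3.1/-4.2/2.0 w 15.12 t 15.97
0.01:2.2/-3.0/1.6 w 14.96 t 16.23
0.00:2.6/0.5/1.5 w 15.08 t 16.48
-0.01:1.2/4.8/2.6 w 15.04 t 16.73
-0.0069999999999999975 [516.68315403  16.21217025 148.95804687] [517.01306603  17.2894164  149.        ]
```

```bash
python3 - <<'E'
from rig import r
from h import *
go(r,-.007,0.70,8,45)
go(r,.70,0.75,2,25)
print(r.get_state()["position"])
go(r,0.75,0.02,8,28)
th=0.02
while th>-0.05:
    f=go(r,th,th-0.009,1,15); th-=0.009
    if f[1]>4: break
print(th,r.get_state()["position"])
E
```

```text
0.08:3.1/-3.9/1.2 0.17:4.7/-9.6/2.0 0.26:4.6/-7.9/3.5 0.35:5.2/-4.9/4.0 0.43:4.3/-4.8/5.2 0.52:5.8/-4.7/7.2 0.61:6.3/-5.8/7.2 0.70:7.6/-6.5/8.7 w 15.17 t 19.73
0.72:7.1/-6.9/9.7 0.75:6.2/-20.7/14.1 w 15.03 t 20.26
[519.46924888 -64.82025443 148.84726078]
0.66:6.5/-6.4/7.8 0.57:5.9/-5.1/7.2 0.48:5.3/-4.9/7.0 0.39:5.3/-4.6/3.9 0.29:5.1/-4.5/3.7 0.20:3.9/-4.3/3.3 0.11:2.5/-3.9/1.6 0.02:1.8/-3.9/1.0 w 15.12 t 24.46
0.01:2.6/-3.5/1.0 w 15.29 t 24.71
0.00:2.2/-2.1/1.5 w 15.43 t 24.96
-0.01:1.3/5.4/3.0 w 14.9 t 25.21
-0.0069999999999999975 [516.69362091  16.21400742 148.98092946]
```

Stroke two gave the same trace and the same home position. Next is the third stroke, holding at the stop.

```bash
python3 - <<'E'
from rig import r
from h import *
go(r,-.007,0.70,8,45)
go(r,.70,0.75,2,25)
r.hold(.6)
s=r.get_state();print(s["position"],np.round(ft(s,.705),1),s["grip_width"],s["clock"])
for c in("top","side"): cv2.imwrite(f"pics/{c}3.png",r.snapshot(c)[:,:,::-1])
E
```

```text
0.08:2.9/-3.4/1.6 0.17:3.4/-10.0/1.3 0.26:4.7/-7.6/3.1 0.35:5.1/-5.2/4.6 0.43:4.3/-4.8/4.4 0.52:5.5/-4.6/5.9 0.61:6.8/-5.0/7.0 0.70:6.7/-6.3/8.6 w 15.2 t 28.21
0.72:6.9/-7.1/8.7 0.75:3.9/-21.1/13.5 w 15.05 t 28.74
[519.45803074 -64.79365821 148.85109531] [  5.7 -19.5  14.1] 14.951013150736797 29.3417
```

View pics/side3.png

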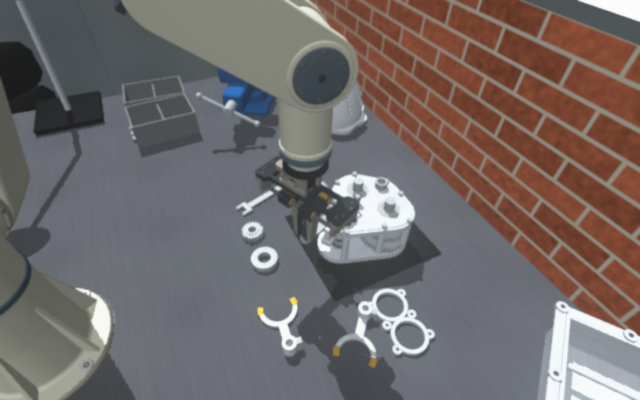

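The gripper holds the peg at about (308,228), against the far end of the stroke. The loose parts that show in this view are where they were at the start. Handing in.

```bash
python3 -c "
from rig import r
print(r.hand_in())"
```

```text
the job is handed in; nothing more can be done
None
```

The gearbox should now be in third: I made three full strokes of the lever, eased it slowly home after the first and second, and never let go of the peg. I handed in at 29.3 s with the gripper still holding the peg and the lever against its end stop.

- **Clicks:** each stroke showed the same pattern. The load peaked at about 9–10 N just after the pawl met the pin, fell to about 5 N around the click, then rose sharply at the stop. I inferred the three clicks from these forces. The barrel angle itself was not read, because the ten lobes of the cam look alike in the pictures.
- **Returns:** I eased the lever back at about 28 mm/s, slowing to 15 mm/s at the end. Both returns ended against the home stop, shown by the force changing sign, at the same place within 0.1 mm.
- **Final hold:** the tool is pushing on the peg with about 20 N. The stroke measured from the tool position is about 0.715 rad, against the 0.705 given. The difference is within my estimate of the barrel axis plus a little give at the stop.
- **Unexplained force:** there was also an upward force on the tool of about 14 N at full stroke. I put it down to friction at the grip, and did not trace it further.
- **Other parts:** the loose parts visible in the final side picture lie where they did at the start. The big loose gear is hidden by the arm there; it and the needle bearing were last seen undisturbed during the first stroke.

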